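# Finish the profile crib for the printer bed

## Robot

A 6-joint arm with a two-finger parallel gripper is mounted at the origin on the work surface. World frame = base frame: x ahead of the robot, y to its left, z up, the work surface at z = 0. Lengths are in mm, angles in rad, forces in N, time in s.
With the tool pointing down it reaches from about 275 to 825 mm from the base axis. Payload 4.9 kg.
Tool frame: the origin (TCP) lies on the mounting face of the last link; the fingertips stand 173 mm ahead of it and the grasp point (between the pads) lies 155 mm ahead of it; z points along the fingers, x is the direction in which the jaws open and shut, and the axes are right-handed (so a half turn about z gives the same grasp; the last joint's range is limited). The gripper opens to 85 mm and grips with 20 to 120 N. Pads are 22 mm wide; open, the fingers measure 114 mm over their backs; the gripper's body (76 mm by 85 mm) begins 54 mm behind the grasp point. The pads swing forward as they close: fully open they stand 13 mm farther back than shut.
Start: joints at [1.052, 0.326, -0.193, 1.052, 0, 1.437], TCP at [206.452, 509.801, 404.681] pointing down, gripper open.
Joint ranges: [-2.65, 2.65], [-0.97, 1.79], [-1.3, 1.35], [-1.93, 2.1], [-1.47, 1.37], [-3.14, 3.14]. Speed limits (rad/s): [2.57, 2.57, 3.14, 3.14, 3.14, 3.14].

## Interface

Orientations are given as a unit quaternion [w, x, y, z].
In Python, from cell import * gives the robot as it stands. The module is installed in compiled form; this text tells all that it offers.
- The arm moves only by the tool apply_moves, never from a script. Its argument "rows" is a list of rows, each an object of numbers: "hand": the opening in per cent of the stroke, from 0 (shut) to 100 (fully open); "dx", "dy", "dz": the shift along the world's x, y, z in cm; "ax", "ay", "az": the turn, a rotation vector about the world's x, y, z in rad. In form: [{"hand": .., "dx": .., "dy": .., "dz": .., "ax": .., "ay": .., "az": ..}, ...]. A call has 1 to 12 rows; each row shifts and turns the pose as measured when the row begins; what a row does not reach is not made up. A row lasts 1/10 s, in which the tool goes at most 50 mm and 8.59 degrees, less where a joint would pass 70% of its speed; a pose out of reach is approached as far as the arm can. A call is refused whole if a number of a shift passes 5 or a number of a turn 0.15, either way. A call with a gripper value outside its range is refused whole. The fingers move at their own pace and stop on an object; "grip_force" is the grip in N (left out, the last holds). Time passes only in rows, so rows that do not move let the fingers close. It gives the time, the measured TCP pose, the force and the opening at its end, in the units of the state.
- sense(): the state, without advancing time (a new reading comes with each control period).
- snapshot(name): name is "side" or "top"; returns the picture (480x640x3 uint8, red, green, blue); there is no depth.
- camera_info(name): a dict with "camera_matrix" (3x3 intrinsics, pixels), "extrinsics" (4x4, takes a point from world to camera coordinates). Camera axes: x right, y down, z forward; pixel columns grow to the right and rows downward; lengths in mm; the calibration is good to about 2 mm. A picture is of the moment at which its call begins. camera_info takes no time and is no camera call.
- finish_job(): hands the job in, once; it reports no verdict.
The state is a dict: "t": time; "qpos": joint angles; "qvel": joint speeds; "joint_efforts": joint torques, N m; "tcp_pos": TCP position; "tcp_rot": TCP orientation; "contact_force": force on the tool from outside, world axes, zero at the start; "moment": the same for the moment, N m; "grip_width": finger opening in mm.
Only numpy, scipy, OpenCV 4.12 (cv2) and the standard library are available. Lean on these libraries where they do the work, as an engineer would, in place of code of your own. Each camera call takes 0.05 s, during which the arm holds its last target.

## Task

Finish the crosswise support crib for the printer bed: lay the loose silver profile flat across the two black profiles fixed on the plywood board, parallel to the silver one already lying there and mirroring its position on the other side, and then lay the two loose black profiles across the two silver ones, directly above and parallel to the fixed bottom pair. Centre every profile so that the tower is square, lower it gently instead of dropping it, and leave the silver one already laid in its place and the other things on the table undisturbed.

Things in the scene. Friction and masses are not known exactly. Their poses are not given: they have to be found in the camera images.
- crib: Fixed plywood board, 200 x 200 x 12 mm, with two black profiles (each 160 x 40 x 20 mm) screwed down on it along the board's x axis, centred at y = -50 and +50 mm; their tops are 32 mm above the table. Origin: centre of the board's underside, on the table; z up. It can stand at any yaw.
- gap_silver (a point): Point on the crib (x = +50, y = 0, z = 42 mm in its frame) where the centre of the loose silver profile belongs, its length along the crib's y axis; axes as the crib's.
- place_laid (a point): Point on the crib (x = -50, y = 0, z = 42 mm in its frame) about which the silver profile already laid is centred; axes as the crib's.
- top_1 (a point): Point on the crib (x = 0, y = +50, z = 62 mm in its frame) where the centre of one loose black profile (either) belongs, its length along the crib's x axis; axes as the crib's.
- top_2 (a point): The same at y = -50 mm, for the other black profile.
- silver_mid (a point): Centre (half-way up) of the loose silver 40 x 20 slotted aluminium profile, 160 mm long (its x axis), 40 mm wide (y), 20 mm high (z), about 0.13 kg, solid box outline; it lies flat on the table at the start.
- black_a_mid (a point): Centre of a loose black 40 x 20 slotted aluminium profile, 160 mm long (its x axis), 40 mm wide (y), 20 mm high (z), about 0.13 kg, solid box outline; flat on the table at the start.
- black_b_mid (a point): Centre of the other loose black 40 x 20 slotted aluminium profile, 160 mm long (its x axis), 40 mm wide (y), 20 mm high (z), about 0.13 kg, solid box outline; flat on the table at the start.
- laid_mid (a point): Centre of the silver profile that already lies, unfixed, across the fixed black pair on the crib's -x side: 40 x 20 slotted aluminium profile, 160 mm long (its x axis), 40 mm wide (y), 20 mm high (z), about 0.13 kg, solid box outline; its length runs along the crib's y axis.
- motor: Black and silver stepper motor, 42 mm cube with a thin shaft on top, total 62 mm high; a bystander. Origin: centre of its underside.
- bracket: Red printed L-bracket, 80 x 50 x 51 mm; a bystander. Origin: centre of its underside.
- driver_grip (a point): Screwdriver lying on the table; a bystander (the point lies on its handle).
Mind the look-alikes: they are no part of the job. Leave any purple or yellow look-alike of the part that bears black_b_mid alone.

How it is judged (in metres and radians):
On the way, in this order (a step that is already met when the one before it is completed fails the run):
1. the loose silver profile lies flat and still in its place beside the laid one, let go (horizontal distance between silver_mid and gap_silver below 0.015 m and z of silver_mid in the frame of gap_silver between -0.005 and 0.005 m and angle between the x axis of silver_mid and the y axis of crib, either way round below 0.15 rad and angle between silver_mid's own z axis and vertical below 0.08 rad and linear speed of silver below 0.02 m/s and contact force between the fingers and silver below 0.1 N), for 0.2 s.
2. a black profile lies in a place of the top layer, let go ((((horizontal distance between black_a_mid and top_1 below 0.015 m and z of black_a_mid in the frame of top_1 between -0.005 and 0.005 m and angle between the x axis of black_a_mid and the x axis of crib, either way round below 0.15 rad and angle between black_a_mid's own z axis and vertical below 0.08 rad) and linear speed of black_a below 0.02 m/s and contact force between the fingers and black_a below 0.1 N) or ((horizontal distance between black_a_mid and top_2 below 0.015 m and z of black_a_mid in the frame of top_2 between -0.005 and 0.005 m and angle between the x axis of black_a_mid and the x axis of crib, either way round below 0.15 rad and angle between black_a_mid's own z axis and vertical below 0.08 rad) and linear speed of black_a below 0.02 m/s and contact force between the fingers and black_a below 0.1 N) or ((horizontal distance between black_b_mid and top_1 below 0.015 m and z of black_b_mid in the frame of top_1 between -0.005 and 0.005 m and angle between the x axis of black_b_mid and the x axis of crib, either way round below 0.15 rad and angle between black_b_mid's own z axis and vertical below 0.08 rad) and linear speed of black_b below 0.02 m/s and contact force between the fingers and black_b below 0.1 N) or ((horizontal distance between black_b_mid and top_2 below 0.015 m and z of black_b_mid in the frame of top_2 between -0.005 and 0.005 m and angle between the x axis of black_b_mid and the x axis of crib, either way round below 0.15 rad and angle between black_b_mid's own z axis and vertical below 0.08 rad) and linear speed of black_b below 0.02 m/s and contact force between the fingers and black_b below 0.1 N))), for 0.2 s.
At the end, for the whole second after the job is handed in: The silver pair lies across the fixed black pair, and a loose black profile lies across the silver pair in each top place: each centre within 15 mm horizontally and 5 mm in height of its place, within 0.15 rad of square to the crib, level (0.08 rad), released and at rest (horizontal distance between silver_mid and gap_silver below 0.015 m and z of silver_mid in the frame of gap_silver between -0.005 and 0.005 m and angle between the x axis of each of silver_mid, laid_mid and the y axis of crib, either way round below 0.15 rad and angle between each of silver_mid, laid_mid's own z axis and vertical below 0.08 rad and horizontal distance between laid_mid and place_laid below 0.015 m and z of laid_mid in the frame of place_laid between -0.005 and 0.005 m and (((horizontal distance between black_a_mid and top_1 below 0.015 m and z of black_a_mid in the frame of top_1 between -0.005 and 0.005 m and angle between the x axis of black_a_mid and the x axis of crib, either way round below 0.15 rad and angle between black_a_mid's own z axis and vertical below 0.08 rad) and (horizontal distance between black_b_mid and top_2 below 0.015 m and z of black_b_mid in the frame of top_2 between -0.005 and 0.005 m and angle between the x axis of black_b_mid and the x axis of crib, either way round below 0.15 rad and angle between black_b_mid's own z axis and vertical below 0.08 rad)) or ((horizontal distance between black_b_mid and top_1 below 0.015 m and z of black_b_mid in the frame of top_1 between -0.005 and 0.005 m and angle between the x axis of black_b_mid and the x axis of crib, either way round below 0.15 rad and angle between black_b_mid's own z axis and vertical below 0.08 rad) and (horizontal distance between black_a_mid and top_2 below 0.015 m and z of black_a_mid in the frame of top_2 between -0.005 and 0.005 m and angle between the x axis of black_a_mid and the x axis of crib, either way round below 0.15 rad and angle between black_a_mid's own z axis and vertical below 0.08 rad))) and linear speed of each of silver, black_a, black_b, laid below 0.02 m/s); the robot touches nothing.
It fails at once if a loose profile was dropped or knocked flying (over 0.55 m/s, a fall of about 15 mm, while not held) ((contact force between the fingers and silver below 0.1 N and linear speed of silver above 0.55 m/s) or (contact force between the fingers and black_a below 0.1 N and linear speed of black_a above 0.55 m/s) or (contact force between the fingers and black_b below 0.1 N and linear speed of black_b above 0.55 m/s)).
It fails at once if a bystander was moved more than 30 mm (distance of any of motor, bracket, driver_grip from where it was at the start of the episode above 0.03 m).
It also fails if it takes over 69 s, if anything falls off the work surface, if the arm or the gripper's body presses on something with over 40 N, if the wrist force passes 120 N, or if a joint passes its speed limit or range.

## Working session

There is one attempt and no reset: what is moved stays moved. The work goes in short steps, Python scripts to look and compute and a tool call to move; the robot and the scene stay as the last step left them, time stands still between calls to the robot, and variables do not carry over. Pictures are saved under pics/ and viewed, and the job is handed in when it is done.

Besides the shell and the picture viewer there is one more tool, called after "Emit:" as name([rows], argument=value, ...), one row to a line, values as JSON. apply_moves: Moves the arm, as the interface text tells. Its arguments: {"type":"object","properties":{"rows":{"type":"array","items":{"type":"object","properties":{"hand":{"type":"number"},"dx":{"type":"number"},"dy":{"type":"number"},"dz":{"type":"number"},"ax":{"type":"number"},"ay":{"type":"number"},"az":{"type":"number"}}}},"grip_force":{"type":"number"}},"required":["rows"]}

```bash
mkdir -p pics; python3 - <<'E'
from cell import *
import cv2
for n in("top","side"):
    im=snapshot(n); cv2.imwrite(f"pics/{n}0.png",im[:,:,::-1]); c=camera_info(n); print(n,c)
print(sense())
E
```

```text
top {'camera_matrix': array([[594.08139531,   0.        , 325.32640052],
       [  0.        , 594.08139531, 237.68228076],
       [  0.        ,   0.        ,   1.        ]]), 'extrinsics': array([[ 2.62669801e-02, -9.99647588e-01, -3.83989413e-03,
         7.32772237e+00],
       [-9.97694278e-01, -2.59748037e-02, -6.27011685e-02,
         5.16598287e+02],
       [ 6.25793313e-02,  5.47801075e-03, -9.98024959e-01,
         1.48462209e+03],
       [ 0.00000000e+00,  0.00000000e+00,  0.00000000e+00,
         1.00000000e+00]])}
side {'camera_matrix': array([[509.24857611,   0.        , 320.50595514],
       [  0.        , 509.24857611, 243.54267085],
       [  0.        ,   0.        ,   1.        ]]), 'extrinsics': array([[ 8.41175375e-01, -5.40708049e-01, -7.66776244e-03,
        -4.31416797e+02],
       [-4.16064151e-01, -6.38080299e-01, -6.47876650e-01,
         2.56969193e+02],
       [ 3.45419472e-01,  5.48168165e-01, -7.61706670e-01,
         1.16593186e+03],
       [ 0.00000000e+00,  0.00000000e+00,  0.00000000e+00,
         1.00000000e+00]])}
{'t': 0.1, 'qpos': array([ 1.05177656e+00,  3.26858244e-01, -1.93477854e-01,  1.05202249e+00,
       -5.18287707e-06,  1.43659245e+00]), 'qvel': array([ 4.86642336e-04, -1.87367401e-03,  3.06382259e-03, -1.62442446e-03,
       -9.79518182e-05,  7.84576380e-04]), 'joint_efforts': array([ 4.18453092e-04, -4.44237363e+01,  2.63038176e+01,  7.89196434e-03,
       -1.59620781e-04, -6.04378307e-07]), 'tcp_pos': array([206.3266781 , 509.55460889, 403.9885019 ]), 'tcp_rot': array([ 3.48256035e-04,  8.29273070e-01,  5.58843060e-01, -6.99208483e-04]), 'contact_force': array([ 0.43619951,  0.13381281, -0.62001997]), 'moment': array([-0.00765397, -0.00751292, -0.02248689]), 'grip_width': 85.28206829702435}
```

View pics/top0.png

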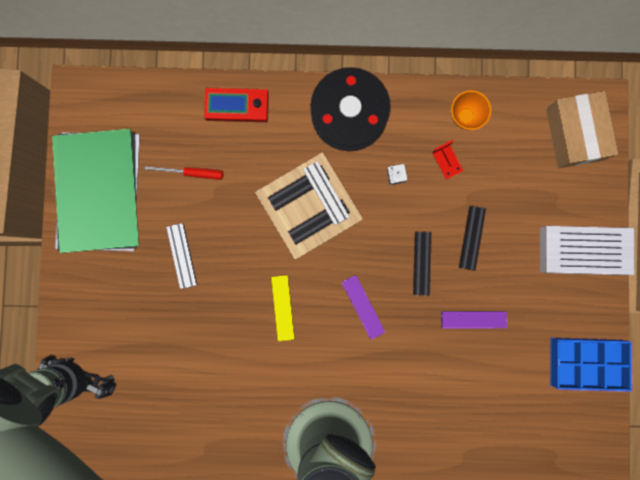

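View pics/side0.png

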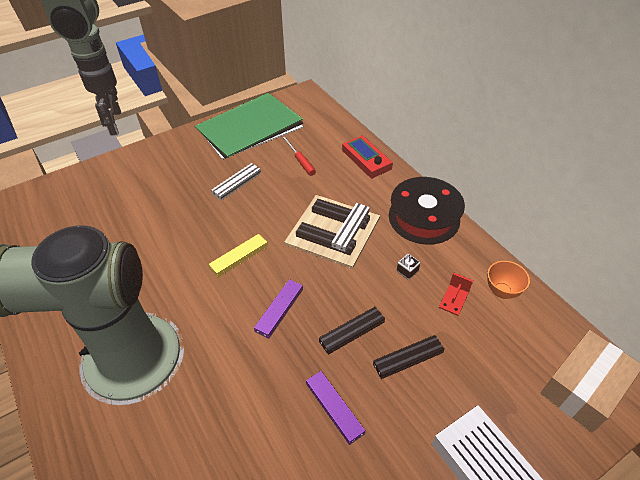

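```bash
python3 - <<'E'
import cv2,numpy as np
a=cv2.imread("pics/top0.png")
def crop(im,x,y,w,h,s): return cv2.resize(im[y:y+h,x:x+w],None,fx=s,fy=s,interpolation=cv2.INTER_CUBIC)
A=crop(a,250,147,120,115,5);cv2.imwrite("pics/c_crib.png",A)
B=np.hstack([crop(a,155,215,55,85,6),crop(a,405,200,85,105,5)[:510]]); cv2.imwrite("pics/c_loose.png",B)
E
```

```text
(no output)
```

View pics/c_crib.png

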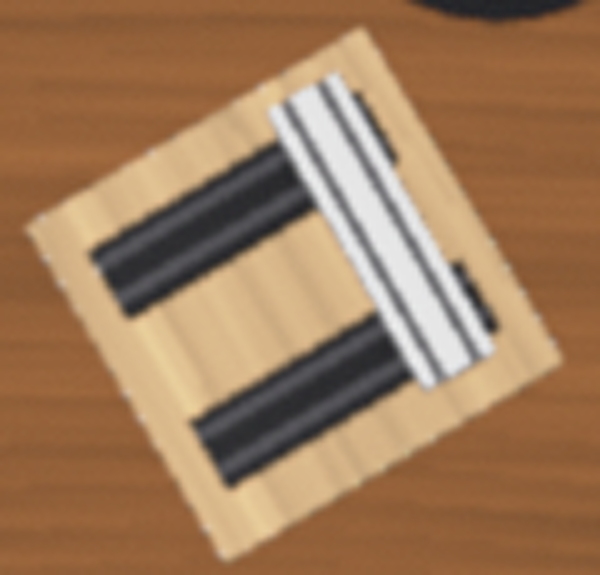

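View pics/c_loose.png

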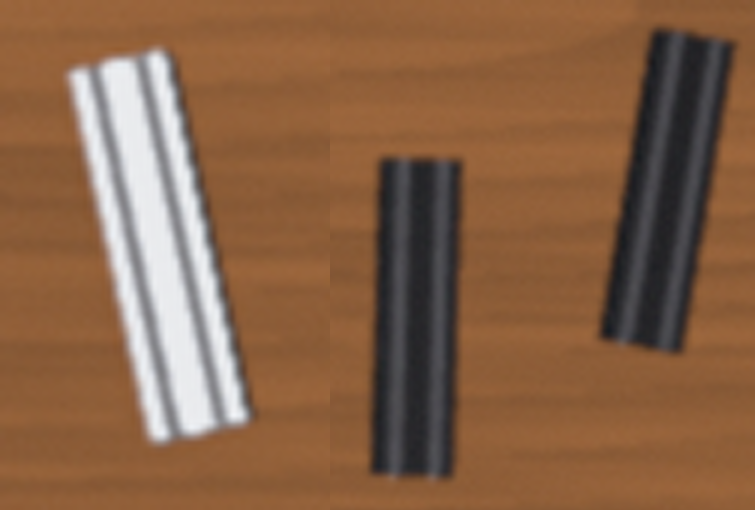

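```bash
cat > h.py <<'E'
from cell import *
import cv2,numpy as np
from scipy.optimize import least_squares
def cam(n):
    c=camera_info(n); return np.array(c["camera_matrix"]),np.array(c["extrinsics"])
def proj(n,P):
    K,E=cam(n); p=(np.atleast_2d(P)@E[:3,:3].T+E[:3,3])@K.T; return p[:,:2]/p[:,2:]
def back(n,uv,z):
    K,E=cam(n); R,t=E[:3,:3],E[:3,3]; C=-R.T@t
    d=np.c_[np.atleast_2d(uv),np.ones(len(np.atleast_2d(uv)))]@np.linalg.inv(K).T@R
    return C+d*((z-C[2])/d[:,2])[:,None]
def box(x,y,yaw,z0,z1,L=160,W=40):
    c,s=np.cos(yaw),np.sin(yaw)
    return np.array([[x+c*a-s*b,y+s*a+c*b,z] for z in(z0,z1) for a,b in((-L/2,-W/2),(L/2,-W/2),(L/2,W/2),(-L/2,W/2))])
def draw(im,n,B,col,s,ox,oy):
    p=(proj(n,B)-[ox,oy]+.5)*s-.5; p=np.int32(np.round(p))
    cv2.polylines(im,[p[4:]],True,col,1); 
    cv2.polylines(im,[p[:4]],True,(col[0]//2,col[1]//2,col[2]//2),1)
E
python3 - <<'E'
from h import *
def rect(name,uv,z,L,W):
    P=back("top",uv,z); c=P.mean(0); s=[np.linalg.norm(P[i]-P[(i+1)%4]) for i in range(4)]
    d=(P[1]-P[0])+(P[2]-P[3]) if L=="01" else (P[2]-P[1])+(P[3]-P[0])
    print(name,c.round(1),"sides",np.round(s,1),"yaw",round(np.arctan2(d[1],d[0]),4))
def px(l,ox,oy,s,dx=0): return [((a-dx+.5)/s-.5+ox,(b+.5)/s-.5+oy) for a,b in l]
rect("board",px([(25,228),(362,27),(563,357),(227,562)],250,147,5),12,"01",0)
rect("laid",px([(268,107),(338,73),(494,350),(430,390)],250,147,5),52,"12",0)
rect("silver",px([(68,70),(165,48),(250,422),(152,444)],155,215,6),20,"12",0)
rect("bA",px([(381,157),(462,159),(453,479),(372,475)],405,200,5,330),20,"12",0)
rect("bB",px([(654,28),(734,41),(682,353),(600,340)],405,200,5,330),20,"12",0)
for n in("top","side"):
    K,E=cam(n);print(n,-E[:3,:3].T@E[:3,3])
E
```

```text
board [598.3  65.9  12. ] sides [200.4 197.8 199.5 199.1] yaw -0.9992
laid [626.1  21.8  52. ] sides [ 38.7 158.4  37.3 162.4] yaw -2.6019
silver [461.7 382.8  20. ] sides [ 41.8 161.5  41.9 161.4] yaw -2.8785
bA [ 458.6 -223.6   20. ] sides [ 40.8 160.7  40.6 159.8] yaw 3.1295
bB [ 525.8 -348.6   20. ] sides [ 40.8 159.9  41.5 160.2] yaw 2.9851
top [ 422.30802061   12.61090334 1514.10935582]
side [  67.07728784 -708.43028416 1051.27441446]
```

```bash
cat > ov.py <<'E'
from h import *
def overlay(f,n,boxes,x,y,w,h,s,out):
    a=cv2.imread(f); im=cv2.resize(a[y:y+h,x:x+w],None,fx=s,fy=s,interpolation=cv2.INTER_CUBIC)
    for B,c in boxes: draw(im,n,B,c,s,x,y)
    return im
def cribboxes(x,y,yaw):
    c,s=np.cos(yaw),np.sin(yaw); o=[(box(x,y,yaw,0,12,200,200),(0,255,0))]
    for v in(-50,50): o.append((box(x-s*v,y+c*v,yaw,12,32),(255,100,0)))
    return o
E
python3 - <<'E'
from ov import *
cb=cribboxes(598.3,65.9,2.142); cb.append((box(626.1,21.8,-2.602,32,52),(0,0,255)))
lo=[(box(461.7,382.8,-2.8785,0,20),(0,0,255)),(box(458.6,-223.6,3.1295,0,20),(0,255,255)),(box(525.8,-348.6,2.985,0,20),(0,255,0))]
cv2.imwrite("pics/o1.png",np.hstack([overlay("pics/top0.png","top",cb,250,147,120,115,3,0),overlay("pics/side0.png","side",cb,280,185,110,115,3,0)]))
cv2.imwrite("pics/o2.png",np.hstack([overlay("pics/side0.png","side",lo,205,155,65,55,6,0)[:330,:390],overlay("pics/side0.png","side",lo,310,295,140,110,3,0)]))
cv2.imwrite("pics/o3.png",np.hstack([overlay("pics/top0.png","top",lo,155,215,55,85,5,0),overlay("pics/top0.png","top",lo,405,200,85,85,5,0)]))
E
```

```text
(no output)
```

View pics/o1.png

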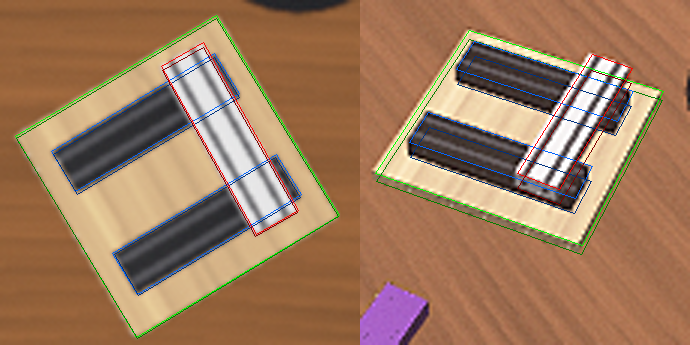

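View pics/o2.png

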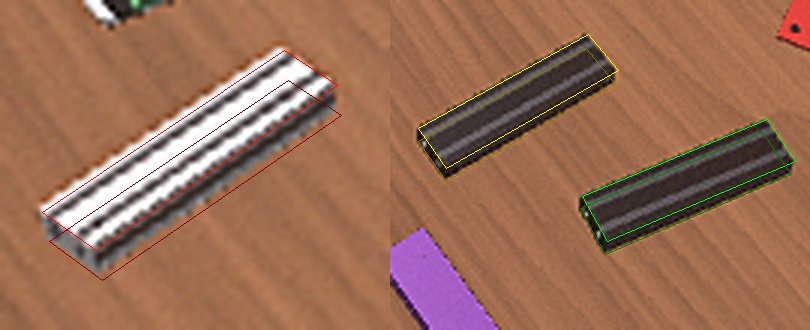

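View pics/o3.png

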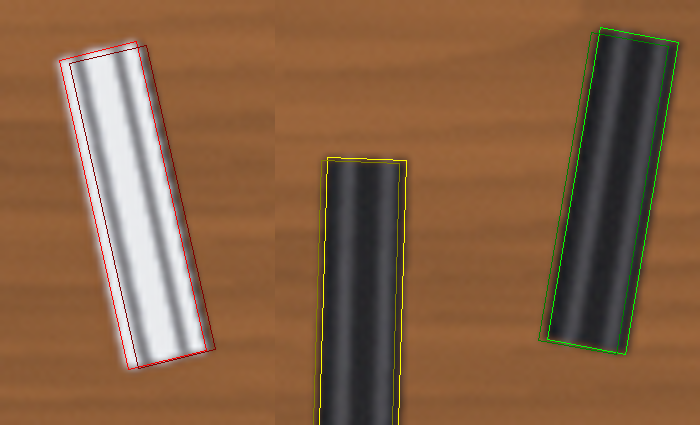

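Emit:
apply_moves([
  {"hand": 100,"dx": 3.6,"dy": -1.8,"dz": -1.2,"az": 0.09},
  {"hand": 100,"dx": 3.6,"dy": -1.8,"dz": -1.2,"az": 0.09},
  {"hand": 100,"dx": 3.6,"dy": -1.8,"dz": -1.2,"az": 0.09},
  {"hand": 100,"dx": 3.6,"dy": -1.8,"dz": -1.2,"az": 0.09},
  {"hand": 100,"dx": 3.6,"dy": -1.8,"dz": -1.2,"az": 0.09},
  {"hand": 100,"dx": 3.6,"dy": -1.8,"dz": -1.2,"az": 0.09},
  {"hand": 100,"dx": 3.6,"dy": -1.8,"dz": -1.2,"az": 0.09},
], grip_force=40)

```text
schema error: expected keys hand, dx, dy, dz, ax, ay, az
```

```bash
cat > d.py <<'E'
import sys
from cell import *
import numpy as np
from scipy.spatial.transform import Rotation as R
s=sense();x,y,z,a=map(float,sys.argv[1:5])
w,i,j,k=s["tcp_rot"]; r=R.from_quat([i,j,k,w])
t=R.from_matrix(np.array([[np.cos(a),np.sin(a),0],[np.sin(a),-np.cos(a),0],[0,0,-1]]).T)
print("t",s["t"],"delta cm",((np.array([x,y,z])-s["tcp_pos"])/10).round(2),"rot",(t*r.inv()).as_rotvec().round(4),"F",s["contact_force"].round(1),"w",round(s["grip_width"],1),"pos",s["tcp_pos"].round(1),"q",s["qpos"].round(2))
E
python3 d.py 461.7 382.8 174 1.834
```

```text
t 0.1 delta cm [ 25.54 -12.68 -23.  ] rot [ 1.60e-03 -3.00e-04  6.48e-01] F [ 0.4  0.1 -0.6] w 85.3 pos [206.3 509.6 404. ] q [ 1.05  0.33 -0.19  1.05 -0.    1.44]
```

Emit:
apply_moves([
  {"hand": 100,"dx": 3.6,"dy": -1.8,"dz": -1.2,"ax": 0,"ay": 0,"az": 0.09},
  {"hand": 100,"dx": 3.6,"dy": -1.8,"dz": -1.2,"ax": 0,"ay": 0,"az": 0.09},
  {"hand": 100,"dx": 3.6,"dy": -1.8,"dz": -1.2,"ax": 0,"ay": 0,"az": 0.09},
  {"hand": 100,"dx": 3.6,"dy": -1.8,"dz": -1.2,"ax": 0,"ay": 0,"az": 0.09},
  {"hand": 100,"dx": 3.6,"dy": -1.8,"dz": -1.2,"ax": 0,"ay": 0,"az": 0.09},
  {"hand": 100,"dx": 3.6,"dy": -1.8,"dz": -1.2,"ax": 0,"ay": 0,"az": 0.09},
  {"hand": 100,"dx": 3.6,"dy": -1.8,"dz": -1.2,"ax": 0,"ay": 0,"az": 0.09},
], grip_force=40)

```text
t: 0.8
tcp_pos: [461.3, 380.6, 316.5]
tcp_rot: [-0.001, 0.601, 0.8, -0.001]
contact_force: [0.4, 0.6, 0.1]
grip_width: 85.3
```

```bash
python3 d.py 461.7 382.8 174 1.834
```

```text
t 0.8 delta cm [  0.04   0.22 -14.25] rot [ 0.0006 -0.0034 -0.0192] F [0.4 0.6 0.1] w 85.3 pos [461.3 380.6 316.5] q [ 0.57  0.48 -0.19  0.9   0.    0.28]
```

Descend.

Emit:
apply_moves([
  {"hand": 100,"dx": 0,"dy": 0.2,"dz": -4,"ax": 0,"ay": 0,"az": -0.02},
  {"hand": 100,"dx": 0,"dy": 0,"dz": -4,"ax": 0,"ay": 0,"az": 0},
  {"hand": 100,"dx": 0,"dy": 0,"dz": -2.5,"ax": 0,"ay": 0,"az": 0},
  {"hand": 100,"dx": 0,"dy": 0,"dz": 0,"ax": 0,"ay": 0,"az": 0},
])

```text
t: 1.2
tcp_pos: [466.8, 377.8, 205.7]
tcp_rot: [-0.001, 0.612, 0.791, -0.002]
contact_force: [-0.4, -0.8, 0.3]
grip_width: 85.5
```

```bash
python3 d.py 461.7 382.8 174 1.834; python3 - <<'E'
from h import *
for n,(x,y,w,h) in(("top",(130,190,130,130)),("side",(180,100,130,130))):
    a=snapshot(n)[:,:,::-1]; cv2.imwrite(f"pics/{n}1.png",a)
    c=cv2.resize(a[y:y+h,x:x+w],None,fx=3,fy=3,interpolation=cv2.INTER_CUBIC)
    o=c if n=="top" else np.hstack([o,c])
cv2.imwrite("pics/z1.png",o)
E
```

```text
t 1.2 delta cm [-0.51  0.5  -3.17] rot [ 0.0018 -0.0028  0.0102] F [-0.4 -0.8  0.3] w 85.5 pos [466.8 377.8 205.7] q [ 0.56  0.61 -0.29  0.67 -0.    0.3 ]
```

View pics/z1.png

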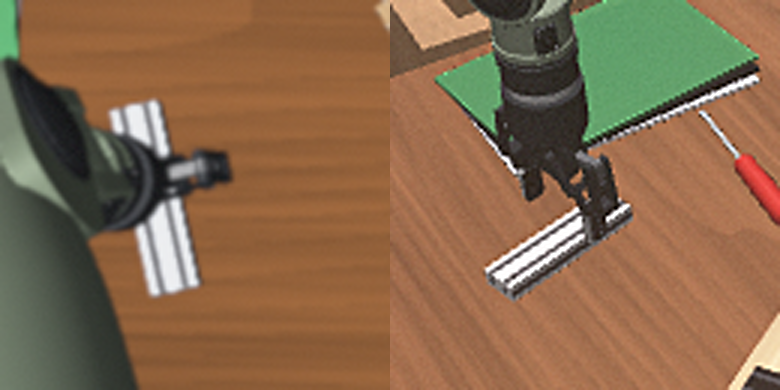

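Emit:
apply_moves([
  {"hand": 100,"dx": -0.5,"dy": 0.5,"dz": -0.5,"ax": 0,"ay": 0,"az": 0.01},
  {"hand": 100,"dx": 0,"dy": 0,"dz": -1,"ax": 0,"ay": 0,"az": 0},
  {"hand": 100,"dx": 0,"dy": 0,"dz": -1,"ax": 0,"ay": 0,"az": 0},
  {"hand": 100,"dx": 0,"dy": 0,"dz": 0,"ax": 0,"ay": 0,"az": 0},
])

```text
t: 1.7
tcp_pos: [464.0, 386.7, 187.8]
tcp_rot: [0.002, 0.607, 0.795, 0.005]
contact_force: [-0.6, 0.1, 0.1]
grip_width: 85.5
```

```bash
python3 d.py 461.7 382.8 174 1.834
```

```text
t 1.7 delta cm [-0.23 -0.39 -1.38] rot [-0.0061  0.0093 -0.0032] F [-0.6  0.1  0.1] w 85.5 pos [464.  386.7 187.8] q [ 0.57  0.64 -0.3   0.62  0.    0.31]
```

Emit:
apply_moves([
  {"hand": 100,"dx": -0.2,"dy": -0.4,"dz": -0.7,"ax": -0.006,"ay": 0.009,"az": 0},
  {"hand": 100,"dx": 0,"dy": 0,"dz": -0.6,"ax": 0,"ay": 0,"az": 0},
  {"hand": 100,"dx": 0,"dy": 0,"dz": 0,"ax": 0,"ay": 0,"az": 0},
])

```text
t: 2.0
tcp_pos: [461.9, 382.5, 174.2]
tcp_rot: [0.0, 0.607, 0.795, 0.0]
contact_force: [1.4, 0.8, 0.3]
grip_width: 85.5
```

```bash
python3 d.py 461.7 382.8 174 1.834
```

```text
t 2.0 delta cm [-0.02  0.03 -0.02] rot [ 0.0001  0.0003 -0.0034] F [1.4 0.8 0.3] w 85.5 pos [461.9 382.5 174.2] q [ 0.57  0.65 -0.32  0.6  -0.    0.3 ]
```

Emit:
apply_moves([
  {"hand": 0,"dx": 0,"dy": 0,"dz": 0,"ax": 0,"ay": 0,"az": 0},
  {"hand": 0,"dx": 0,"dy": 0,"dz": 0,"ax": 0,"ay": 0,"az": 0},
  {"hand": 0,"dx": 0,"dy": 0,"dz": 0,"ax": 0,"ay": 0,"az": 0},
  {"hand": 0,"dx": 0,"dy": 0,"dz": 0,"ax": 0,"ay": 0,"az": 0},
  {"hand": 0,"dx": 0,"dy": 0,"dz": 0,"ax": 0,"ay": 0,"az": 0},
  {"hand": 0,"dx": 0,"dy": 0,"dz": 0,"ax": 0,"ay": 0,"az": 0},
  {"hand": 0,"dx": 0,"dy": 0,"dz": 0,"ax": 0,"ay": 0,"az": 0},
  {"hand": 0,"dx": 0,"dy": 0,"dz": 0,"ax": 0,"ay": 0,"az": 0},
])

```text
t: 2.8
tcp_pos: [462.2, 382.5, 174.5]
tcp_rot: [0.0, 0.607, 0.795, 0.0]
contact_force: [0.3, 0.2, -0.5]
grip_width: 38.8
```

```bash
python3 d.py 461.7 382.8 174 1.834
```

```text
t 2.8 delta cm [-0.05  0.03 -0.05] rot [-0.0003  0.0005 -0.003 ] F [ 0.3  0.2 -0.5] w 38.8 pos [462.2 382.5 174.5] q [ 0.57  0.65 -0.32  0.6  -0.    0.3 ]
```

Emit:
apply_moves([
  {"hand": 0,"dx": 0,"dy": 0,"dz": 1.5,"ax": 0,"ay": 0,"az": 0},
  {"hand": 0,"dx": 0,"dy": 0,"dz": 3,"ax": 0,"ay": 0,"az": 0},
  {"hand": 0,"dx": 0,"dy": 0,"dz": 3,"ax": 0,"ay": 0,"az": 0},
  {"hand": 0,"dx": 1,"dy": -2.6,"dz": 2,"ax": 0,"ay": 0,"az": 0.03},
  {"hand": 0,"dx": 1,"dy": -2.6,"dz": 0,"ax": 0,"ay": 0,"az": 0.03},
  {"hand": 0,"dx": 1,"dy": -2.6,"dz": 0,"ax": 0,"ay": 0,"az": 0.03},
  {"hand": 0,"dx": 1,"dy": -2.6,"dz": 0,"ax": 0,"ay": 0,"az": 0.03},
  {"hand": 0,"dx": 1,"dy": -2.6,"dz": 0,"ax": 0,"ay": 0,"az": 0.03},
  {"hand": 0,"dx": 1,"dy": -2.6,"dz": 0,"ax": 0,"ay": 0,"az": 0.03},
  {"hand": 0,"dx": 1,"dy": -2.6,"dz": 0,"ax": 0,"ay": 0,"az": 0.03},
  {"hand": 0,"dx": 1,"dy": -2.6,"dz": 0,"ax": 0,"ay": 0,"az": 0.03},
  {"hand": 0,"dx": 0,"dy": 0,"dz": 0,"ax": 0,"ay": 0,"az": 0},
])

```text
t: 4.0
tcp_pos: [543.8, 167.3, 286.0]
tcp_rot: [0.004, 0.501, 0.865, 0.004]
contact_force: [-0.7, -0.8, -1.4]
grip_width: 39.2
```

```bash
python3 d.py 571.3 108.0 206.5 2.142
```

```text
t 4.0 delta cm [ 2.75 -5.93 -7.95] rot [-0.0025  0.0102  0.0506] F [-0.7 -0.8 -1.4] w 39.2 pos [543.8 167.3 286. ] q [ 0.17  0.46 -0.32  0.78  0.   -0.35]
```

Emit:
apply_moves([
  {"hand": 0,"dx": 1.4,"dy": -3,"dz": 0,"ax": 0,"ay": 0.005,"az": 0.025},
  {"hand": 0,"dx": 1.4,"dy": -3,"dz": -1,"ax": 0,"ay": 0.005,"az": 0.025},
  {"hand": 0,"dx": 0,"dy": 0,"dz": -2,"ax": 0,"ay": 0,"az": 0},
  {"hand": 0,"dx": 0,"dy": 0,"dz": -1,"ax": 0,"ay": 0,"az": 0},
  {"hand": 0,"dx": 0,"dy": 0,"dz": 0,"ax": 0,"ay": 0,"az": 0},
])

```text
t: 4.5
tcp_pos: [572.9, 106.1, 250.2]
tcp_rot: [0.001, 0.479, 0.878, 0.003]
contact_force: [0.8, 0.6, -2.1]
grip_width: 39.0
```

```bash
python3 d.py 571.3 108.0 206.5 2.142
```

```text
t 4.5 delta cm [-0.16  0.19 -4.37] rot [-0.0044  0.0049 -0.0009] F [ 0.8  0.6 -2.1] w 39.0 pos [572.9 106.1 250.2] q [ 0.06  0.53 -0.31  0.73  0.   -0.52]
```

Emit:
apply_moves([
  {"hand": 0,"dx": -0.1,"dy": 0.2,"dz": -1.5,"ax": -0.004,"ay": 0.005,"az": 0},
  {"hand": 0,"dx": 0,"dy": 0,"dz": -1,"ax": 0,"ay": 0,"az": 0},
  {"hand": 0,"dx": 0,"dy": 0,"dz": 0,"ax": 0,"ay": 0,"az": 0},
])

```text
t: 4.8
tcp_pos: [571.4, 110.4, 224.8]
tcp_rot: [0.0, 0.478, 0.879, 0.0]
contact_force: [-0.6, -0.8, -2.1]
grip_width: 39.3
```

```bash
python3 d.py 571.3 108.0 206.5 2.142;  python3 - <<'E'
from h import *
for n,(x,y,w,h) in(("top",(240,140,140,130)),("side",(270,150,130,130))):
    a=snapshot(n)[:,:,::-1]; cv2.imwrite(f"pics/{n}2.png",a)
    c=cv2.resize(a[y:y+h,x:x+w],None,fx=3,fy=3,interpolation=cv2.INTER_CUBIC)
    o=c if n=="top" else np.hstack([o,c])
cv2.imwrite("pics/z2.png",o)
E
```

```text
t 4.8 delta cm [-0.01 -0.24 -1.83] rot [-0.0005  0.0005 -0.0037] F [-0.6 -0.8 -2.1] w 39.3 pos [571.4 110.4 224.8] q [ 0.06  0.56 -0.33  0.68  0.   -0.51]
```

View pics/z2.png

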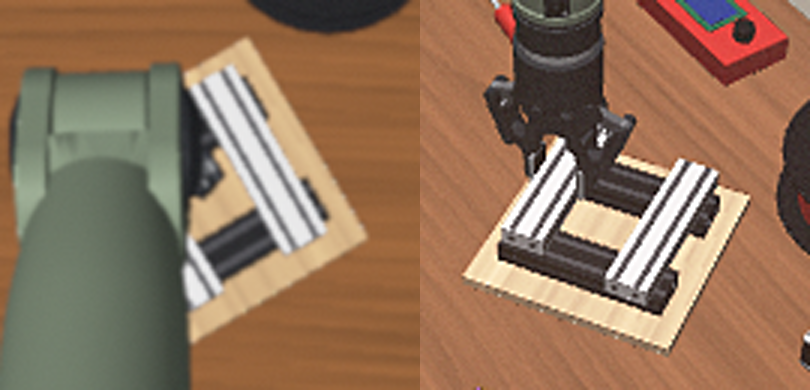

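Emit:
apply_moves([
  {"hand": 0,"dx": 0,"dy": -0.2,"dz": -0.6,"ax": 0,"ay": 0,"az": 0},
  {"hand": 0,"dx": 0,"dy": 0,"dz": -0.6,"ax": 0,"ay": 0,"az": 0},
  {"hand": 0,"dx": 0,"dy": 0,"dz": -0.3,"ax": 0,"ay": 0,"az": 0},
  {"hand": 0,"dx": 0,"dy": 0,"dz": 0,"ax": 0,"ay": 0,"az": 0},
  {"hand": 0,"dx": 0,"dy": 0,"dz": 0,"ax": 0,"ay": 0,"az": 0},
])

```text
t: 5.4
tcp_pos: [572.4, 108.3, 210.5]
tcp_rot: [0.001, 0.478, 0.879, 0.001]
contact_force: [-0.2, -0.4, -1.8]
grip_width: 39.0
```

```bash
python3 d.py 571.3 108.0 206.5 2.142
```

```text
t 5.4 delta cm [-0.11 -0.03 -0.4 ] rot [-0.0006  0.0036 -0.0038] F [-0.2 -0.4 -1.8] w 39.0 pos [572.4 108.3 210.5] q [ 0.06  0.58 -0.34  0.65  0.   -0.51]
```

Emit:
apply_moves([
  {"hand": 0,"dx": -0.1,"dy": 0,"dz": -0.2,"ax": 0,"ay": 0.003,"az": 0},
  {"hand": 0,"dx": 0,"dy": 0,"dz": 0,"ax": 0,"ay": 0,"az": 0},
  {"hand": 0,"dx": 0,"dy": 0,"dz": -0.1,"ax": 0,"ay": 0,"az": 0},
  {"hand": 0,"dx": 0,"dy": 0,"dz": 0,"ax": 0,"ay": 0,"az": 0},
])

```text
t: 5.8
tcp_pos: [571.5, 108.2, 207.7]
tcp_rot: [0.0, 0.478, 0.879, 0.001]
contact_force: [-0.1, -0.8, -2.0]
grip_width: 39.3
```

```bash
python3 d.py 571.3 108.0 206.5 2.142
```

```text
t 5.8 delta cm [-0.02 -0.02 -0.12] rot [-0.0007  0.001  -0.0037] F [-0.1 -0.8 -2. ] w 39.3 pos [571.5 108.2 207.7] q [ 0.06  0.58 -0.35  0.64  0.   -0.51]
```

Emit:
apply_moves([
  {"hand": 0,"dx": 0,"dy": 0,"dz": -0.15,"ax": 0,"ay": 0,"az": 0},
  {"hand": 0,"dx": 0,"dy": 0,"dz": 0,"ax": 0,"ay": 0,"az": 0},
])

```text
t: 6.0
tcp_pos: [571.7, 108.2, 206.5]
tcp_rot: [0.001, 0.478, 0.879, 0.001]
contact_force: [-0.2, 0.1, -1.2]
grip_width: 39.2
```

```bash
python3 d.py 571.3 108.0 206.5 2.142
```

```text
t 6.0 delta cm [-0.04 -0.02 -0.  ] rot [-0.0008  0.0019 -0.0036] F [-0.2  0.1 -1.2] w 39.2 pos [571.7 108.2 206.5] q [ 0.06  0.58 -0.35  0.64  0.   -0.51]
```

Just touching. A hair lower, then open (the held piece swings back slightly as the jaws open).

Emit:
apply_moves([
  {"hand": 0,"dx": 0,"dy": 0,"dz": -0.05,"ax": 0,"ay": 0,"az": 0},
  {"hand": 100,"dx": 0,"dy": 0,"dz": 0,"ax": 0,"ay": 0,"az": 0},
  {"hand": 100,"dx": 0,"dy": 0,"dz": 0,"ax": 0,"ay": 0,"az": 0},
  {"hand": 100,"dx": 0,"dy": 0,"dz": 0,"ax": 0,"ay": 0,"az": 0},
  {"hand": 100,"dx": 0,"dy": 0,"dz": 0,"ax": 0,"ay": 0,"az": 0},
  {"hand": 100,"dx": 0,"dy": 0,"dz": 0,"ax": 0,"ay": 0,"az": 0},
  {"hand": 100,"dx": 0,"dy": 0,"dz": 1,"ax": 0,"ay": 0,"az": 0},
  {"hand": 100,"dx": 0,"dy": 0,"dz": 3,"ax": 0,"ay": 0,"az": 0},
  {"hand": 100,"dx": 0,"dy": 0,"dz": 4,"ax": 0,"ay": 0,"az": 0},
  {"hand": 100,"dx": 0,"dy": 0,"dz": 3,"ax": 0,"ay": 0,"az": 0},
])

```text
t: 7.0
tcp_pos: [569.3, 108.0, 316.5]
tcp_rot: [-0.003, 0.478, 0.879, -0.002]
contact_force: [0.4, 0.4, -0.1]
grip_width: 85.2
```

```bash
python3 d.py 458.6 -223.6 174 1.559
```

```text
t 7.0 delta cm [-11.07 -33.16 -14.25] rot [-0.0023 -0.007  -0.5865] F [ 0.4  0.4 -0.1] w 85.2 pos [569.3 108.  316.5] q [ 0.06  0.45 -0.24  0.89  0.   -0.51]
```

Emit:
apply_moves([
  {"hand": 100,"dx": -1.2,"dy": -3.7,"dz": 0,"ax": 0,"ay": -0.001,"az": -0.065},
  {"hand": 100,"dx": -1.2,"dy": -3.7,"dz": 0,"ax": 0,"ay": -0.001,"az": -0.065},
  {"hand": 100,"dx": -1.2,"dy": -3.7,"dz": 0,"ax": 0,"ay": -0.001,"az": -0.065},
  {"hand": 100,"dx": -1.2,"dy": -3.7,"dz": 0,"ax": 0,"ay": -0.001,"az": -0.065},
  {"hand": 100,"dx": -1.2,"dy": -3.7,"dz": 0,"ax": 0,"ay": -0.001,"az": -0.065},
  {"hand": 100,"dx": -1.2,"dy": -3.7,"dz": 0,"ax": 0,"ay": -0.001,"az": -0.065},
  {"hand": 100,"dx": -1.2,"dy": -3.7,"dz": -1,"ax": 0,"ay": 0,"az": -0.065},
  {"hand": 100,"dx": -1.2,"dy": -3.7,"dz": -1,"ax": 0,"ay": 0,"az": -0.065},
  {"hand": 100,"dx": -1.2,"dy": -3.7,"dz": -1,"ax": 0,"ay": 0,"az": -0.065},
  {"hand": 100,"dx": 0,"dy": 0,"dz": 0,"ax": 0,"ay": 0,"az": 0},
])

```text
t: 8.0
tcp_pos: [459.6, -235.6, 302.1]
tcp_rot: [0.013, 0.717, 0.697, 0.004]
contact_force: [0.5, 1.5, -0.0]
grip_width: 85.3
```

```bash
python3 d.py 458.6 -223.6 174 1.559; python3 - <<'E'
from ov import *
for n in("top","side"): cv2.imwrite(f"pics/{n}3.png",snapshot(n)[:,:,::-1])
cb=[(box(571.3,108.0,0.571,32,52),(0,255,0)),(box(625.3,23.8,0.571,32,52),(0,0,255))]
z=[]
for b in([],cb): z.append(np.hstack([overlay("pics/top3.png","top",b,250,147,120,115,3,0)[:290],overlay("pics/side3.png","side",b,280,185,110,100,3,0)[:290]]))
cv2.imwrite("pics/z3.png",np.vstack(z))
E
```

```text
t 8.0 delta cm [ -0.1    1.2  -12.81] rot [0.0131 0.0234 0.0175] F [ 0.5  1.5 -0. ] w 85.3 pos [ 459.6 -235.6  302.1] q [-0.62  0.35 -0.45  0.75  0.   -0.59]
```

View pics/z3.png

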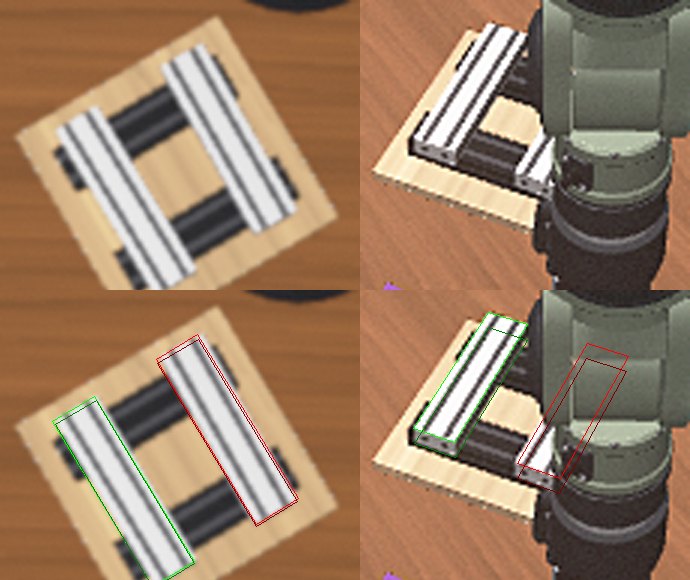

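Silver lies in place, square with the laid one (offset ~1 px). The black at top-view (422,263) and (472,238) are confirmed in the crops; purple (363,307), (475,320) and yellow (283,308) are look-alikes to leave. Descending on the black at (422,263).

Emit:
apply_moves([
  {"hand": 100,"dx": 0,"dy": 1.2,"dz": -3,"ax": 0.013,"ay": 0.023,"az": 0.017},
  {"hand": 100,"dx": 0,"dy": 0,"dz": -4,"ax": 0,"ay": 0,"az": 0},
  {"hand": 100,"dx": 0,"dy": 0,"dz": -2,"ax": 0,"ay": 0,"az": 0},
  {"hand": 100,"dx": 0,"dy": 0,"dz": 0,"ax": 0,"ay": 0,"az": 0},
])

```text
t: 8.5
tcp_pos: [463.6, -216.6, 214.6]
tcp_rot: [0.003, 0.706, 0.708, 0.003]
contact_force: [0.1, 0.4, 0.4]
grip_width: 85.7
```

```bash
python3 d.py 458.6 -223.6 174 1.559
```

```text
t 8.5 delta cm [-0.5  -0.7  -4.06] rot [ 0.0002  0.0078 -0.0137] F [0.1 0.4 0.4] w 85.7 pos [ 463.6 -216.6  214.6] q [-0.58  0.47 -0.54  0.56  0.   -0.58]
```

Emit:
apply_moves([
  {"hand": 100,"dx": -0.5,"dy": -0.7,"dz": -0.8,"ax": 0,"ay": 0.008,"az": -0.014},
  {"hand": 100,"dx": 0,"dy": 0,"dz": -1,"ax": 0,"ay": 0,"az": 0},
  {"hand": 100,"dx": 0,"dy": 0,"dz": -0.5,"ax": 0,"ay": 0,"az": 0},
  {"hand": 100,"dx": 0,"dy": 0,"dz": 0,"ax": 0,"ay": 0,"az": 0},
])

```text
t: 8.9
tcp_pos: [460.4, -222.9, 193.4]
tcp_rot: [0.002, 0.71, 0.704, 0.0]
contact_force: [-1.1, 0.4, 0.2]
grip_width: 85.7
```

```bash
python3 d.py 458.6 -223.6 174 1.559
```

```text
t 8.9 delta cm [-0.18 -0.07 -1.94] rot [ 0.0024  0.003  -0.0029] F [-1.1  0.4  0.2] w 85.7 pos [ 460.4 -222.9  193.4] q [-0.6   0.5  -0.55  0.51 -0.   -0.59]
```

Emit:
apply_moves([
  {"hand": 100,"dx": -0.2,"dy": -0.1,"dz": -1,"ax": 0.002,"ay": 0.003,"az": -0.003},
  {"hand": 100,"dx": 0,"dy": 0,"dz": -0.7,"ax": 0,"ay": 0,"az": 0},
  {"hand": 100,"dx": 0,"dy": 0,"dz": 0,"ax": 0,"ay": 0,"az": 0},
])

```text
t: 9.2
tcp_pos: [458.7, -224.5, 176.1]
tcp_rot: [0.001, 0.711, 0.703, 0.0]
contact_force: [-0.5, 0.7, -0.0]
grip_width: 85.7
```

```bash
python3 d.py 458.6 -223.6 174 1.559
```

```text
t 9.2 delta cm [-0.01  0.09 -0.21] rot [0.0015 0.0017 0.0006] F [-0.5  0.7 -0. ] w 85.7 pos [ 458.7 -224.5  176.1] q [-0.6   0.53 -0.56  0.47 -0.   -0.59]
```

Emit:
apply_moves([
  {"hand": 100,"dx": 0,"dy": 0.1,"dz": -0.2,"ax": 0,"ay": 0.001,"az": 0},
  {"hand": 100,"dx": 0,"dy": 0,"dz": 0,"ax": 0,"ay": 0,"az": 0},
  {"hand": 0,"dx": 0,"dy": 0,"dz": 0,"ax": 0,"ay": 0,"az": 0},
  {"hand": 0,"dx": 0,"dy": 0,"dz": 0,"ax": 0,"ay": 0,"az": 0},
  {"hand": 0,"dx": 0,"dy": 0,"dz": 0,"ax": 0,"ay": 0,"az": 0},
  {"hand": 0,"dx": 0,"dy": 0,"dz": 0,"ax": 0,"ay": 0,"az": 0},
  {"hand": 0,"dx": 0,"dy": 0,"dz": 0,"ax": 0,"ay": 0,"az": 0},
  {"hand": 0,"dx": 0,"dy": 0,"dz": 0,"ax": 0,"ay": 0,"az": 0},
  {"hand": 0,"dx": 0,"dy": 0,"dz": 0,"ax": 0,"ay": 0,"az": 0},
  {"hand": 0,"dx": 0,"dy": 0,"dz": 0,"ax": 0,"ay": 0,"az": 0},
])

```text
t: 10.2
tcp_pos: [458.9, -223.6, 174.2]
tcp_rot: [0.001, 0.711, 0.703, -0.0]
contact_force: [-0.4, 0.1, -0.6]
grip_width: 38.9
```

```bash
python3 d.py 556.2 38.9 226 0.571
```

```text
t 10.2 delta cm [ 9.73 26.25  5.18] rot [ 2.000e-03  1.000e-04 -9.873e-01] F [-0.4  0.1 -0.6] w 38.9 pos [ 458.9 -223.6  174.2] q [-0.6   0.53 -0.56  0.47 -0.   -0.59]
```

Emit:
apply_moves([
  {"hand": 0,"dx": 0,"dy": 0,"dz": 1.5,"ax": 0,"ay": 0,"az": 0},
  {"hand": 0,"dx": 0,"dy": 0,"dz": 4,"ax": 0,"ay": 0,"az": 0},
  {"hand": 0,"dx": 0.5,"dy": 1,"dz": 4,"ax": 0,"ay": 0,"az": -0.05},
  {"hand": 0,"dx": 1.8,"dy": 3.1,"dz": 2,"ax": 0,"ay": 0,"az": -0.095},
  {"hand": 0,"dx": 1.8,"dy": 3.1,"dz": 0,"ax": 0,"ay": 0,"az": -0.095},
  {"hand": 0,"dx": 1.8,"dy": 3.1,"dz": 0,"ax": 0,"ay": 0,"az": -0.095},
  {"hand": 0,"dx": 1.8,"dy": 3.1,"dz": 0,"ax": 0,"ay": 0,"az": -0.095},
  {"hand": 0,"dx": 1.8,"dy": 3.1,"dz": 0,"ax": 0,"ay": 0,"az": -0.095},
  {"hand": 0,"dx": 1.8,"dy": 3.1,"dz": 0,"ax": 0,"ay": 0,"az": -0.095},
  {"hand": 0,"dx": 1.8,"dy": 3.1,"dz": 0,"ax": 0,"ay": 0,"az": -0.095},
  {"hand": 0,"dx": 1.8,"dy": 3.1,"dz": 0,"ax": 0,"ay": 0,"az": -0.095},
  {"hand": 0,"dx": 0,"dy": 0,"dz": 0,"ax": 0,"ay": 0,"az": 0},
])

```text
t: 11.4
tcp_pos: [610.5, 45.1, 292.9]
tcp_rot: [-0.0, 0.938, 0.347, 0.001]
contact_force: [0.1, -0.3, -0.8]
grip_width: 39.2
```

```bash
python3 d.py 640.4 92.9 226.2 0.571
```

```text
t 11.4 delta cm [ 2.99  4.78 -6.67] rot [-0.0016  0.0026 -0.1376] F [ 0.1 -0.3 -0.8] w 39.2 pos [610.5  45.1 292.9] q [-0.05  0.53 -0.18  0.86  0.    0.81]
```

Emit:
apply_moves([
  {"hand": 0,"dx": 1.5,"dy": 2.4,"dz": 0,"ax": 0,"ay": 0,"az": -0.07},
  {"hand": 0,"dx": 1.5,"dy": 2.4,"dz": 0,"ax": 0,"ay": 0,"az": -0.07},
  {"hand": 0,"dx": 0,"dy": 0,"dz": -1,"ax": 0,"ay": 0,"az": 0},
  {"hand": 0,"dx": 0,"dy": 0,"dz": -2,"ax": 0,"ay": 0,"az": 0},
  {"hand": 0,"dx": 0,"dy": 0,"dz": -1,"ax": 0,"ay": 0,"az": 0},
  {"hand": 0,"dx": 0,"dy": 0,"dz": 0,"ax": 0,"ay": 0,"az": 0},
])

```text
t: 12.0
tcp_pos: [638.9, 93.2, 248.7]
tcp_rot: [0.0, 0.96, 0.28, -0.002]
contact_force: [-0.9, -0.6, -0.7]
grip_width: 39.1
```

```bash
python3 d.py 640.4 92.9 226.2 0.571;  python3 - <<'E'
from h import *
for n,(x,y,w,h) in(("top",(240,140,140,130)),("side",(270,150,130,130))):
    a=snapshot(n)[:,:,::-1]; cv2.imwrite(f"pics/{n}4.png",a)
    c=cv2.resize(a[y:y+h,x:x+w],None,fx=3,fy=3,interpolation=cv2.INTER_CUBIC)
    o=c if n=="top" else np.hstack([o,c])
cv2.imwrite("pics/z4.png",o)
E
```

```text
t 12.0 delta cm [ 0.15 -0.03 -2.25] rot [ 0.0012 -0.0033  0.0031] F [-0.9 -0.6 -0.7] w 39.1 pos [638.9  93.2 248.7] q [ 0.03  0.63 -0.12  0.82 -0.    1.03]
```

View pics/z4.png

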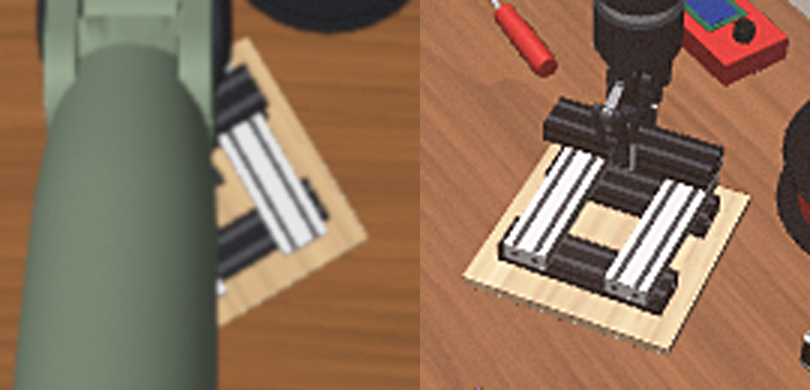

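Well aligned, fingers between the silvers. Lower in small steps.

Emit:
apply_moves([
  {"hand": 0,"dx": 0.1,"dy": 0,"dz": -0.7,"ax": 0,"ay": -0.003,"az": 0.003},
  {"hand": 0,"dx": 0,"dy": 0,"dz": -0.7,"ax": 0,"ay": 0,"az": 0},
  {"hand": 0,"dx": 0,"dy": 0,"dz": -0.3,"ax": 0,"ay": 0,"az": 0},
  {"hand": 0,"dx": 0,"dy": 0,"dz": 0,"ax": 0,"ay": 0,"az": 0},
  {"hand": 0,"dx": 0,"dy": 0,"dz": 0,"ax": 0,"ay": 0,"az": 0},
])

```text
t: 12.6
tcp_pos: [641.4, 92.0, 234.1]
tcp_rot: [0.001, 0.96, 0.281, 0.003]
contact_force: [-0.2, 0.3, -1.2]
grip_width: 38.8
```

```bash
python3 d.py 640.4 92.9 226.2 0.571
```

```text
t 12.6 delta cm [-0.1   0.09 -0.79] rot [0.0011 0.0056 0.0014] F [-0.2  0.3 -1.2] w 38.8 pos [641.4  92.  234.1] q [ 0.03  0.65 -0.13  0.79 -0.    1.03]
```

Emit:
apply_moves([
  {"hand": 0,"dx": -0.1,"dy": 0.1,"dz": -0.4,"ax": 0,"ay": 0.006,"az": 0.001},
  {"hand": 0,"dx": 0,"dy": 0,"dz": -0.2,"ax": 0,"ay": 0,"az": 0},
  {"hand": 0,"dx": 0,"dy": 0,"dz": 0,"ax": 0,"ay": 0,"az": 0},
])

```text
t: 12.9
tcp_pos: [640.5, 93.2, 228.1]
tcp_rot: [0.0, 0.96, 0.282, -0.0]
contact_force: [0.1, -0.0, -1.7]
grip_width: 39.4
```

```bash
python3 d.py 640.4 92.9 226.2 0.571
```

```text
t 12.9 delta cm [-0.01 -0.03 -0.19] rot [ 0.0011 -0.0003  0.    ] F [ 0.1 -0.  -1.7] w 39.4 pos [640.5  93.2 228.1] q [ 0.03  0.66 -0.13  0.78 -0.    1.03]
```

Emit:
apply_moves([
  {"hand": 0,"dx": 0,"dy": 0,"dz": -0.15,"ax": 0,"ay": 0,"az": 0},
  {"hand": 0,"dx": 0,"dy": 0,"dz": 0,"ax": 0,"ay": 0,"az": 0},
])

```text
t: 13.1
tcp_pos: [640.5, 93.3, 226.5]
tcp_rot: [0.0, 0.96, 0.282, -0.0]
contact_force: [-0.2, 0.4, -1.4]
grip_width: 38.9
```

```bash
python3 d.py 640.4 92.9 226.2 0.571
```

```text
t 13.1 delta cm [-0.01 -0.04 -0.03] rot [ 0.0011 -0.0002 -0.0001] F [-0.2  0.4 -1.4] w 38.9 pos [640.5  93.3 226.5] q [ 0.03  0.66 -0.14  0.78 -0.    1.03]
```

Emit:
apply_moves([
  {"hand": 0,"dx": 0,"dy": 0,"dz": -0.07,"ax": 0,"ay": 0,"az": 0},
  {"hand": 0,"dx": 0,"dy": 0,"dz": 0,"ax": 0,"ay": 0,"az": 0},
  {"hand": 100,"dx": 0,"dy": 0,"dz": 0,"ax": 0,"ay": 0,"az": 0},
  {"hand": 100,"dx": 0,"dy": 0,"dz": 0,"ax": 0,"ay": 0,"az": 0},
  {"hand": 100,"dx": 0,"dy": 0,"dz": 0,"ax": 0,"ay": 0,"az": 0},
  {"hand": 100,"dx": 0,"dy": 0,"dz": 0,"ax": 0,"ay": 0,"az": 0},
  {"hand": 100,"dx": 0,"dy": 0,"dz": 0,"ax": 0,"ay": 0,"az": 0},
  {"hand": 100,"dx": 0,"dy": 0,"dz": 1,"ax": 0,"ay": 0,"az": 0},
  {"hand": 100,"dx": 0,"dy": 0,"dz": 2,"ax": 0,"ay": 0,"az": 0},
  {"hand": 100,"dx": 0,"dy": 0,"dz": 4,"ax": 0,"ay": 0,"az": 0},
  {"hand": 100,"dx": 0,"dy": 0,"dz": 3,"ax": 0,"ay": 0,"az": 0},
])

```text
t: 14.2
tcp_pos: [638.6, 93.2, 326.3]
tcp_rot: [-0.0, 0.96, 0.282, -0.004]
contact_force: [0.7, 0.4, 1.9]
grip_width: 85.4
```

```bash
python3 d.py 525.8 -348.6 174 1.414
```

```text
t 14.2 delta cm [-11.28 -44.18 -15.23] rot [ 0.0046 -0.007   0.843 ] F [0.7 0.4 1.9] w 85.4 pos [638.6  93.2 326.3] q [ 0.03  0.56 -0.03  0.99 -0.    1.03]
```

Emit:
apply_moves([
  {"hand": 100,"dx": -0.95,"dy": -3.7,"dz": 0,"ax": 0,"ay": 0,"az": 0.07},
  {"hand": 100,"dx": -0.95,"dy": -3.7,"dz": 0,"ax": 0,"ay": 0,"az": 0.07},
  {"hand": 100,"dx": -0.95,"dy": -3.7,"dz": 0,"ax": 0,"ay": 0,"az": 0.07},
  {"hand": 100,"dx": -0.95,"dy": -3.7,"dz": 0,"ax": 0,"ay": 0,"az": 0.07},
  {"hand": 100,"dx": -0.95,"dy": -3.7,"dz": 0,"ax": 0,"ay": 0,"az": 0.07},
  {"hand": 100,"dx": -0.95,"dy": -3.7,"dz": 0,"ax": 0,"ay": 0,"az": 0.07},
  {"hand": 100,"dx": -0.95,"dy": -3.7,"dz": 0,"ax": 0,"ay": 0,"az": 0.07},
  {"hand": 100,"dx": -0.95,"dy": -3.7,"dz": 0,"ax": 0,"ay": 0,"az": 0.07},
  {"hand": 100,"dx": -0.95,"dy": -3.7,"dz": -1,"ax": 0,"ay": 0,"az": 0.07},
  {"hand": 100,"dx": -0.95,"dy": -3.7,"dz": -1,"ax": 0,"ay": 0,"az": 0.07},
  {"hand": 100,"dx": -0.95,"dy": -3.7,"dz": -1,"ax": 0,"ay": 0,"az": 0.07},
  {"hand": 100,"dx": 0,"dy": 0,"dz": 0,"ax": 0,"ay": 0,"az": 0},
])

```text
t: 15.4
tcp_pos: [531.4, -327.7, 315.0]
tcp_rot: [0.007, 0.771, 0.636, 0.007]
contact_force: [0.6, -0.2, -0.3]
grip_width: 85.6
```

```bash
python3 d.py 525.8 -348.6 174 1.414; python3 - <<'E'
from ov import *
for n in("top","side"): cv2.imwrite(f"pics/{n}5.png",snapshot(n)[:,:,::-1])
cb=[(box(640.4,92.9,2.142,52,72),(0,255,0)),(box(625.3,23.8,0.571,32,52),(0,0,255))]
z=[]
for b in([],cb): z.append(np.hstack([overlay("pics/top5.png","top",b,250,147,120,115,3,0)[:290],overlay("pics/side5.png","side",b,280,165,110,120,3,0)[:290]]))
cv2.imwrite("pics/z5.png",np.vstack(z))
E
```

```text
t 15.4 delta cm [ -0.56  -2.09 -14.1 ] rot [0.0009 0.019  0.0347] F [ 0.6 -0.2 -0.3] w 85.6 pos [ 531.4 -327.7  315. ] q [-0.67  0.52 -0.13  0.91  0.01 -0.48]
```

View pics/z5.png

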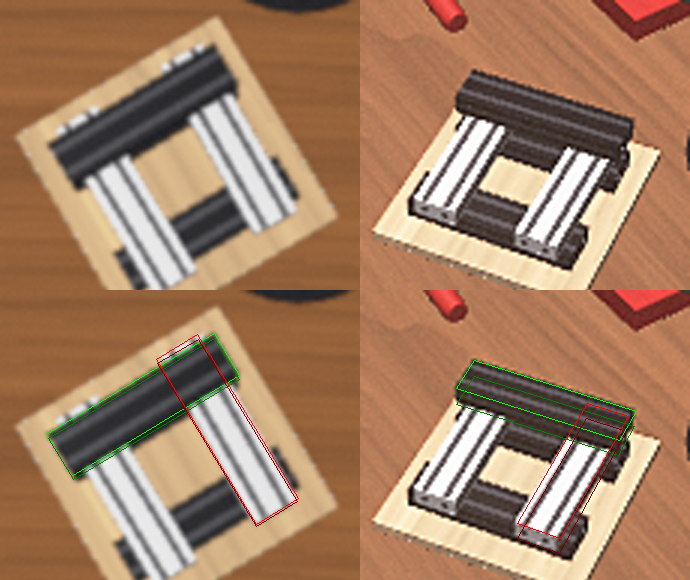

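View pics/side5.png

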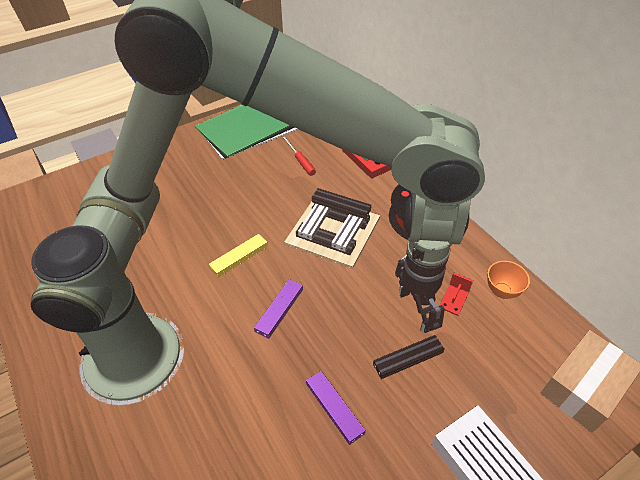

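First black lies well on the pair. Now the second one, at (472,238).

Emit:
apply_moves([
  {"hand": 100,"dx": -0.6,"dy": -2.1,"dz": -2,"ax": 0,"ay": 0.019,"az": 0.035},
  {"hand": 100,"dx": 0,"dy": 0,"dz": -4,"ax": 0,"ay": 0,"az": 0},
  {"hand": 100,"dx": 0,"dy": 0,"dz": -3,"ax": 0,"ay": 0,"az": 0},
  {"hand": 100,"dx": 0,"dy": 0,"dz": 0,"ax": 0,"ay": 0,"az": 0},
])

```text
t: 15.9
tcp_pos: [529.3, -342.1, 229.0]
tcp_rot: [0.003, 0.758, 0.653, 0.002]
contact_force: [-0.8, 0.9, 0.3]
grip_width: 85.5
```

```bash
python3 d.py 525.8 -348.6 174 1.414
```

```text
t 15.9 delta cm [-0.35 -0.65 -5.5 ] rot [ 0.0025  0.007  -0.0084] F [-0.8  0.9  0.3] w 85.5 pos [ 529.3 -342.1  229. ] q [-0.69  0.63 -0.19  0.75  0.   -0.54]
```

Emit:
apply_moves([
  {"hand": 100,"dx": -0.4,"dy": -0.7,"dz": -1.5,"ax": 0.002,"ay": 0.007,"az": -0.008},
  {"hand": 100,"dx": 0,"dy": 0,"dz": -1.5,"ax": 0,"ay": 0,"az": 0},
  {"hand": 100,"dx": 0,"dy": 0,"dz": -0.5,"ax": 0,"ay": 0,"az": 0},
  {"hand": 100,"dx": 0,"dy": 0,"dz": 0,"ax": 0,"ay": 0,"az": 0},
])

```text
t: 16.3
tcp_pos: [527.6, -348.0, 195.8]
tcp_rot: [0.002, 0.759, 0.651, 0.0]
contact_force: [-0.2, 0.7, -0.2]
grip_width: 85.5
```

```bash
python3 d.py 525.8 -348.6 174 1.414
```

```text
t 16.3 delta cm [-0.18 -0.06 -2.18] rot [ 0.0031  0.0034 -0.0032] F [-0.2  0.7 -0.2] w 85.5 pos [ 527.6 -348.   195.8] q [-0.7   0.67 -0.21  0.69 -0.   -0.55]
```

Emit:
apply_moves([
  {"hand": 100,"dx": -0.2,"dy": -0.1,"dz": -1.1,"ax": 0.003,"ay": 0.003,"az": -0.003},
  {"hand": 100,"dx": 0,"dy": 0,"dz": -0.8,"ax": 0,"ay": 0,"az": 0},
  {"hand": 100,"dx": 0,"dy": 0,"dz": 0,"ax": 0,"ay": 0,"az": 0},
])

```text
t: 16.6
tcp_pos: [526.1, -349.5, 176.9]
tcp_rot: [0.001, 0.76, 0.65, 0.0]
contact_force: [0.0, 0.1, 0.2]
grip_width: 84.9
```

```bash
python3 d.py 525.8 -348.6 174 1.414
```

```text
t 16.6 delta cm [-0.03  0.09 -0.29] rot [0.0015 0.0022 0.0001] F [0.  0.1 0.2] w 84.9 pos [ 526.1 -349.5  176.9] q [-0.7   0.69 -0.22  0.65  0.   -0.55]
```

Emit:
apply_moves([
  {"hand": 100,"dx": 0,"dy": 0.1,"dz": -0.27,"ax": 0.001,"ay": 0.002,"az": 0},
  {"hand": 100,"dx": 0,"dy": 0,"dz": 0,"ax": 0,"ay": 0,"az": 0},
  {"hand": 0,"dx": 0,"dy": 0,"dz": 0,"ax": 0,"ay": 0,"az": 0},
  {"hand": 0,"dx": 0,"dy": 0,"dz": 0,"ax": 0,"ay": 0,"az": 0},
  {"hand": 0,"dx": 0,"dy": 0,"dz": 0,"ax": 0,"ay": 0,"az": 0},
  {"hand": 0,"dx": 0,"dy": 0,"dz": 0,"ax": 0,"ay": 0,"az": 0},
  {"hand": 0,"dx": 0,"dy": 0,"dz": 0,"ax": 0,"ay": 0,"az": 0},
  {"hand": 0,"dx": 0,"dy": 0,"dz": 0,"ax": 0,"ay": 0,"az": 0},
  {"hand": 0,"dx": 0,"dy": 0,"dz": 0,"ax": 0,"ay": 0,"az": 0},
  {"hand": 0,"dx": 0,"dy": 0,"dz": 0,"ax": 0,"ay": 0,"az": 0},
])

```text
t: 17.6
tcp_pos: [526.4, -348.7, 174.8]
tcp_rot: [0.001, 0.76, 0.649, 0.0]
contact_force: [-0.2, 0.6, 0.4]
grip_width: 39.2
```

```bash
python3 d.py 556.2 38.9 226.2 0.571
```

```text
t 17.6 delta cm [ 2.98 38.76  5.14] rot [ 1.600e-03  5.000e-04 -8.428e-01] F [-0.2  0.6  0.4] w 39.2 pos [ 526.4 -348.7  174.8] q [-0.7   0.7  -0.22  0.65 -0.   -0.54]
```

Emit:
apply_moves([
  {"hand": 0,"dx": 0,"dy": 0,"dz": 1.5,"ax": 0,"ay": 0,"az": 0},
  {"hand": 0,"dx": 0,"dy": 0,"dz": 4,"ax": 0,"ay": 0,"az": 0},
  {"hand": 0,"dx": 0,"dy": 1,"dz": 4,"ax": 0,"ay": 0,"az": -0.04},
  {"hand": 0,"dx": 0.2,"dy": 3.7,"dz": 3,"ax": 0,"ay": 0,"az": -0.08},
  {"hand": 0,"dx": 0.2,"dy": 3.7,"dz": 0,"ax": 0,"ay": 0,"az": -0.08},
  {"hand": 0,"dx": 0.2,"dy": 3.7,"dz": 0,"ax": 0,"ay": 0,"az": -0.08},
  {"hand": 0,"dx": 0.2,"dy": 3.7,"dz": 0,"ax": 0,"ay": 0,"az": -0.08},
  {"hand": 0,"dx": 0.2,"dy": 3.7,"dz": 0,"ax": 0,"ay": 0,"az": -0.08},
  {"hand": 0,"dx": 0.2,"dy": 3.7,"dz": 0,"ax": 0,"ay": 0,"az": -0.08},
  {"hand": 0,"dx": 0.2,"dy": 3.7,"dz": 0,"ax": 0,"ay": 0,"az": -0.08},
  {"hand": 0,"dx": 0.2,"dy": 3.7,"dz": 0,"ax": 0,"ay": 0,"az": -0.08},
  {"hand": 0,"dx": 0,"dy": 0,"dz": 0,"ax": 0,"ay": 0,"az": 0},
])

```text
t: 18.8
tcp_pos: [540.7, -32.9, 317.8]
tcp_rot: [0.006, 0.939, 0.343, 0.005]
contact_force: [-0.6, -0.0, -0.8]
grip_width: 39.4
```

```bash
python3 d.py 556.2 38.9 226.8 0.571
```

```text
t 18.8 delta cm [ 1.55  7.18 -9.1 ] rot [ 0.0083  0.0126 -0.1293] F [-0.6 -0.  -0.8] w 39.4 pos [540.7 -32.9 317.8] q [-0.2   0.38 -0.35  0.82 -0.    0.67]
```

Emit:
apply_moves([
  {"hand": 0,"dx": 0.5,"dy": 2.4,"dz": 0,"ax": 0.003,"ay": 0.004,"az": -0.043},
  {"hand": 0,"dx": 0.5,"dy": 2.4,"dz": -1,"ax": 0.003,"ay": 0.004,"az": -0.043},
  {"hand": 0,"dx": 0.5,"dy": 2.4,"dz": -1,"ax": 0.003,"ay": 0.004,"az": -0.043},
  {"hand": 0,"dx": 0,"dy": 0,"dz": -2,"ax": 0,"ay": 0,"az": 0},
  {"hand": 0,"dx": 0,"dy": 0,"dz": -1.5,"ax": 0,"ay": 0,"az": 0},
  {"hand": 0,"dx": 0,"dy": 0,"dz": 0,"ax": 0,"ay": 0,"az": 0},
])

```text
t: 19.4
tcp_pos: [557.3, 41.4, 268.5]
tcp_rot: [0.002, 0.96, 0.281, 0.004]
contact_force: [-0.2, -0.3, -1.5]
grip_width: 39.3
```

```bash
python3 d.py 556.2 38.9 226.8 0.571
```

```text
t 19.4 delta cm [-0.11 -0.25 -4.17] rot [0.002  0.0091 0.0006] F [-0.2 -0.3 -1.5] w 39.3 pos [557.3  41.4 268.5] q [-0.06  0.47 -0.36  0.74 -0.    0.94]
```

Emit:
apply_moves([
  {"hand": 0,"dx": -0.1,"dy": -0.2,"dz": -1.5,"ax": 0.002,"ay": 0.009,"az": 0},
  {"hand": 0,"dx": 0,"dy": 0,"dz": -0.8,"ax": 0,"ay": 0,"az": 0},
  {"hand": 0,"dx": 0,"dy": 0,"dz": 0,"ax": 0,"ay": 0,"az": 0},
])

```text
t: 19.7
tcp_pos: [557.0, 37.9, 246.1]
tcp_rot: [0.001, 0.96, 0.281, 0.001]
contact_force: [0.4, -1.4, -1.4]
grip_width: 39.0
```

```bash
python3 d.py 556.2 38.9 226.8 0.571;  python3 - <<'E'
from h import *
for n,(x,y,w,h) in(("top",(240,140,140,130)),("side",(270,150,130,130))):
    a=snapshot(n)[:,:,::-1]; cv2.imwrite(f"pics/{n}6.png",a)
    c=cv2.resize(a[y:y+h,x:x+w],None,fx=3,fy=3,interpolation=cv2.INTER_CUBIC)
    o=c if n=="top" else np.hstack([o,c])
cv2.imwrite("pics/z6.png",o)
E
```

```text
t 19.7 delta cm [-0.08  0.1  -1.93] rot [0.0005 0.0019 0.0016] F [ 0.4 -1.4 -1.4] w 39.0 pos [557.   37.9 246.1] q [-0.06  0.49 -0.38  0.69 -0.    0.94]
```

View pics/z6.png

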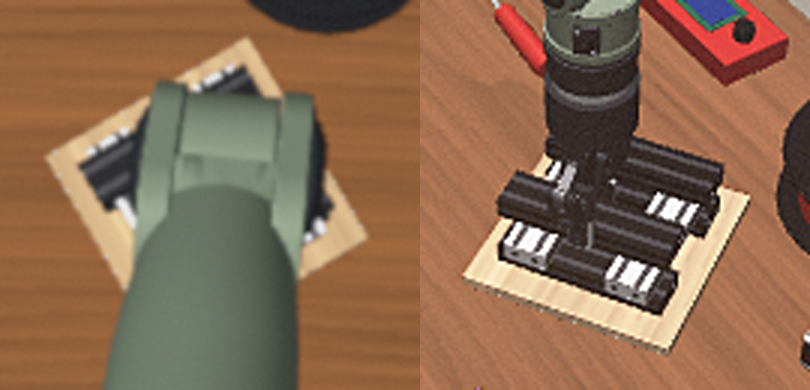

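Emit:
apply_moves([
  {"hand": 0,"dx": -0.1,"dy": 0.1,"dz": -0.6,"ax": 0,"ay": 0.002,"az": 0.001},
  {"hand": 0,"dx": 0,"dy": 0,"dz": -0.5,"ax": 0,"ay": 0,"az": 0},
  {"hand": 0,"dx": 0,"dy": 0,"dz": -0.3,"ax": 0,"ay": 0,"az": 0},
  {"hand": 0,"dx": 0,"dy": 0,"dz": 0,"ax": 0,"ay": 0,"az": 0},
  {"hand": 0,"dx": 0,"dy": 0,"dz": 0,"ax": 0,"ay": 0,"az": 0},
])

```text
t: 20.3
tcp_pos: [556.7, 38.9, 232.7]
tcp_rot: [0.001, 0.96, 0.281, 0.001]
contact_force: [0.8, -0.1, -0.8]
grip_width: 38.7
```

```bash
python3 d.py 556.2 38.9 226.8 0.571
```

```text
t 20.3 delta cm [-0.05 -0.   -0.59] rot [0.0007 0.0026 0.0005] F [ 0.8 -0.1 -0.8] w 38.7 pos [556.7  38.9 232.7] q [-0.06  0.51 -0.39  0.66 -0.    0.94]
```

Emit:
apply_moves([
  {"hand": 0,"dx": 0,"dy": 0,"dz": -0.3,"ax": 0,"ay": 0.002,"az": 0},
  {"hand": 0,"dx": 0,"dy": 0,"dz": -0.15,"ax": 0,"ay": 0,"az": 0},
  {"hand": 0,"dx": 0,"dy": 0,"dz": 0,"ax": 0,"ay": 0,"az": 0},
])

```text
t: 20.6
tcp_pos: [556.8, 39.0, 228.1]
tcp_rot: [0.0, 0.96, 0.281, 0.0]
contact_force: [-0.9, -0.6, -1.3]
grip_width: 38.8
```

```bash
python3 d.py 556.2 38.9 226.8 0.571
```

```text
t 20.6 delta cm [-0.06 -0.01 -0.13] rot [0.0007 0.001  0.0003] F [-0.9 -0.6 -1.3] w 38.8 pos [556.8  39.  228.1] q [-0.06  0.52 -0.4   0.66 -0.    0.94]
```

Emit:
apply_moves([
  {"hand": 0,"dx": 0,"dy": 0,"dz": -0.12,"ax": 0,"ay": 0,"az": 0},
  {"hand": 0,"dx": 0,"dy": 0,"dz": 0,"ax": 0,"ay": 0,"az": 0},
  {"hand": 0,"dx": 0,"dy": 0,"dz": -0.06,"ax": 0,"ay": 0,"az": 0},
  {"hand": 0,"dx": 0,"dy": 0,"dz": 0,"ax": 0,"ay": 0,"az": 0},
])

```text
t: 21.0
tcp_pos: [557.0, 39.0, 226.9]
tcp_rot: [0.001, 0.96, 0.281, 0.001]
contact_force: [0.4, 0.7, -1.4]
grip_width: 39.0
```

```bash
python3 d.py 556.2 38.9 226.8 0.571
```

```text
t 21.0 delta cm [-0.08 -0.01 -0.01] rot [0.0008 0.0018 0.0003] F [ 0.4  0.7 -1.4] w 39.0 pos [557.   39.  226.9] q [-0.06  0.52 -0.4   0.65 -0.    0.94]
```

Emit:
apply_moves([
  {"hand": 0,"dx": 0,"dy": 0,"dz": -0.06,"ax": 0,"ay": 0,"az": 0},
  {"hand": 0,"dx": 0,"dy": 0,"dz": 0,"ax": 0,"ay": 0,"az": 0},
  {"hand": 100,"dx": 0,"dy": 0,"dz": 0,"ax": 0,"ay": 0,"az": 0},
  {"hand": 100,"dx": 0,"dy": 0,"dz": 0,"ax": 0,"ay": 0,"az": 0},
  {"hand": 100,"dx": 0,"dy": 0,"dz": 0,"ax": 0,"ay": 0,"az": 0},
  {"hand": 100,"dx": 0,"dy": 0,"dz": 0,"ax": 0,"ay": 0,"az": 0},
  {"hand": 100,"dx": 0,"dy": 0,"dz": 0,"ax": 0,"ay": 0,"az": 0},
  {"hand": 100,"dx": 0,"dy": 0,"dz": 1,"ax": 0,"ay": 0,"az": 0},
  {"hand": 100,"dx": 0,"dy": 0,"dz": 2,"ax": 0,"ay": 0,"az": 0},
  {"hand": 100,"dx": 0,"dy": 0,"dz": 4,"ax": 0,"ay": 0,"az": 0},
  {"hand": 100,"dx": 0,"dy": 0,"dz": 4,"ax": 0,"ay": 0,"az": 0},
])

```text
t: 22.1
tcp_pos: [554.2, 39.1, 335.6]
tcp_rot: [-0.001, 0.96, 0.281, -0.005]
contact_force: [1.6, 0.1, 0.2]
grip_width: 85.6
```

Emit:
apply_moves([
  {"hand": 100,"dx": -1,"dy": -3.5,"dz": 2,"ax": 0,"ay": 0,"az": 0},
  {"hand": 100,"dx": -1,"dy": -3.5,"dz": 2,"ax": 0,"ay": 0,"az": 0},
  {"hand": 100,"dx": -1,"dy": -3.5,"dz": 0,"ax": 0,"ay": 0,"az": 0},
  {"hand": 100,"dx": -1,"dy": -3.5,"dz": 0,"ax": 0,"ay": 0,"az": 0},
  {"hand": 100,"dx": -1,"dy": -3.5,"dz": 0,"ax": 0,"ay": 0,"az": 0},
  {"hand": 100,"dx": -1,"dy": -3.5,"dz": 0,"ax": 0,"ay": 0,"az": 0},
  {"hand": 100,"dx": -1,"dy": -3.5,"dz": 0,"ax": 0,"ay": 0,"az": 0},
  {"hand": 100,"dx": 0,"dy": -3.5,"dz": 0,"ax": 0,"ay": 0,"az": 0},
  {"hand": 100,"dx": 0,"dy": 0,"dz": 0,"ax": 0,"ay": 0,"az": 0},
  {"hand": 100,"dx": 0,"dy": 0,"dz": 0,"ax": 0,"ay": 0,"az": 0},
])

```text
t: 23.1
tcp_pos: [481.6, -250.2, 394.3]
tcp_rot: [0.005, 0.959, 0.283, 0.005]
contact_force: [-0.0, 0.4, 0.5]
grip_width: 85.9
```

```bash
python3 - <<'E'
from ov import *
for n in("top","side"): cv2.imwrite(f"pics/{n}7.png",snapshot(n)[:,:,::-1])
cb=[(box(640.4,92.9,2.142,52,72),(0,255,0)),(box(556.2,38.9,2.142,52,72),(0,0,255))]
z=[]
for b in([],cb): z.append(np.hstack([overlay("pics/top7.png","top",b,250,147,120,115,3,0)[:290],overlay("pics/side7.png","side",b,280,175,110,120,3,0)[:290]]))
cv2.imwrite("pics/z7.png",np.vstack(z))
E
```

```text
(no output)
```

View pics/z7.png

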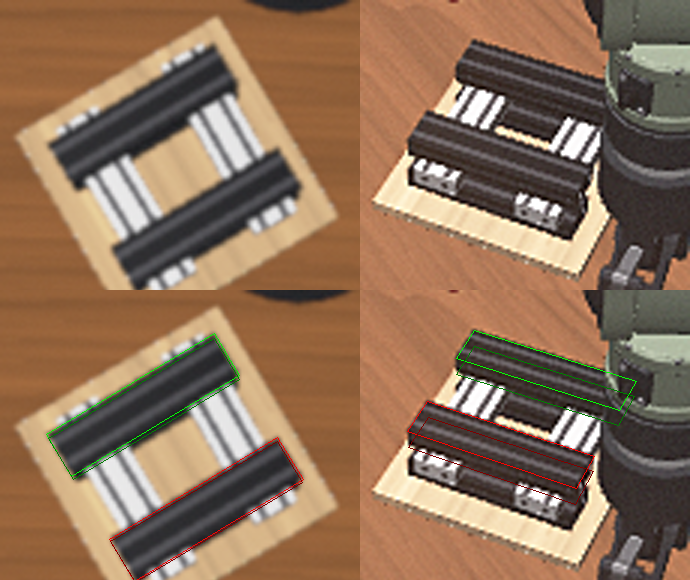

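View pics/top7.png

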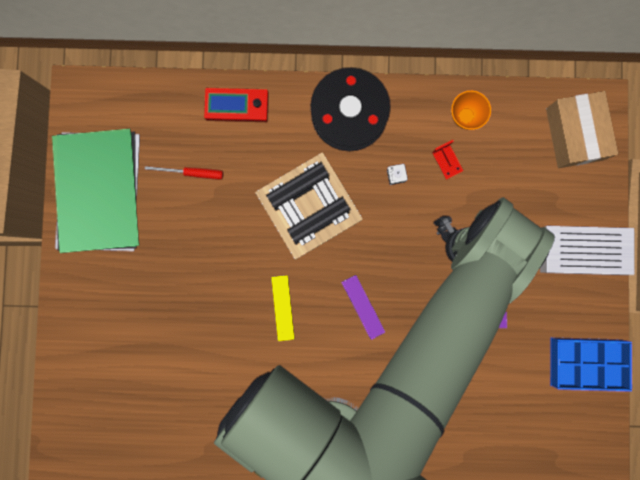

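The tower is complete and square. Both blacks match their predicted places within about a pixel (roughly 2.5 mm), and the bystanders sit at the same pixels as before (driver (203,173), motor (397,173), bracket (447,160)).

```bash
python3 -c "
from cell import *
print(finish_job())"
```

```text
the job is handed in; nothing more can be done
None
```

The crib is finished and handed in at about 23 s of the 69 s allowed. I laid the loose silver profile at its +x place. The two loose black profiles went on top: the one nearer the robot at top_2, the other at top_1. Each was lowered in millimetre steps until it just touched, then released.

**Checks on the last pictures:**
- **Blacks:** both match their predicted outlines to within about one pixel (about 2.5 mm) and lie parallel to the fixed pair.
- **Silvers:** the placed silver matched its outline to about one pixel, checked just after it was laid. The laid silver has not visibly moved.
- **Other things:** motor, bracket, screwdriver and yellow piece are at their starting pixels in the last top picture, as is one purple piece. The other purple piece, at (475,320), is mostly hidden behind the arm there, but I never reached for it.
- **Gripper:** it is open and well clear of everything.

**Small disagreements:**
- The side camera put the loose silver about 2 mm off the top camera's position, within the stated calibration.
- The top view put the laid silver's centre about 2 mm off its ideal place, and its measured angle about 0.03 rad off square. Both are inside the tolerances.
- The side view of the far black's right end was blocked by the arm in the last picture, so I relied on the earlier clear view and the top view there.

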